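Fetch the red awl from the plunger-locked awl case

TASK

The sharp awls are kept in the wooden bench case under a yellow sliding cover, locked by a spring plunger with a black knob. Pull the knob up, slide the cover fully open and let the plunger drop into the hole that locks it open; then take out the red-handled awl and lower it, point down, right into the steel cup, letting go only when the point is near the cup's floor, so that it stays standing there. Leave the blue-handled awl in its seat and do not disturb the glue bottle, tape roll or screwdriver.

Things in the scene. Friction and masses are not known exactly. Their poses are not given: they have to be found in the camera images.
- case: Fixed wooden case, 180 mm (x) by 270 (y), 145 tall; origin at the centre of its underside, yaw varies. Open well: x -75 to +40, y -120 to +2 mm, under the cover. In it a rack, top 64 mm above the bench, with awl seats at x -17.5, y -85 and y -32 mm; red and blue may be in either. Guide lips 10 mm above the case top run along its long edges (x -90 to -84, +86 to +90).
- cover (a joint): Slide of the yellow cover (166 by 130 mm, 6 thick, lying on the case top, upper face 151 mm above the bench) along the case's +y, in m: 0 closed, 0.120 fully open at its end stop, where the plunger's pin is over the open hole. About 2 N of friction.
- plunger (a joint): Lift of the knob, in m: 0 = pin fully down in a hole; end stop 0.014. Carried by the cover. A spring pushes it down with about 5.5 N at 0, 9 N at 0.014. Above about 0.009 the pin is clear and the cover can slide; let go elsewhere, the pin rides on the strip at about 0.009 and drops to 0 in the hole at cover 0.120 (or 0).
- knob (a point): Centre of the black upright cylindrical plunger knob, 26 mm diameter, 24 mm tall. With the plunger down it is 181 mm above the bench, 30 mm above the cover; below the knob is a thinner (20 mm) collar on the cover. Moves with cover and plunger; at the start it is at case x +65, y -59 mm.
- open_hole (a point): Centre of the hole in the aluminium strip on the case top that locks the cover open: case x +65, y +61 mm, 145 mm above the bench. The knob is over it when the cover is fully open.
- red_awl_center (a point): Middle of the red-handled awl, 130 mm long, about 70 g; z axis from point to handle end. Lower 57 mm: 6 mm steel shaft; then a 17 mm brass collar 12 mm tall; handle 22 mm in diameter from 82 to 122 mm above the point. In its seat it stands upright, point 7 mm and top 137 mm above the bench, shaft in a loose 10 mm hole; it lifts straight out.
- red_awl_point (a point): The point of the red awl (its lower end).
- blue_awl_center (a point): Half-way point of the blue-handled awl, same shape as the red one; stays in its seat.
- cup: Loose round steel cup, 64 mm across the rim outside, 80 mm tall, 3 mm wall, about 5 mm floor, 350 g; origin at the centre of its underside, z axis up.
- glue: White glue bottle with an orange cap, 60 mm diameter, 170 mm tall, origin under its centre. A bystander.
- tape: Blue roll of tape lying flat, 100 mm across, 30 mm tall, origin under its centre. A bystander.
- driver: Yellow-handled screwdriver lying on the bench, its length along its x. A bystander.
Not all that is in view belongs to the job. Several things look just like the cup: the one meant starts farthest from the robot's base.

How it is judged (in metres and radians):
On the way, in this order (a step that is already met when the one before it is completed fails the run):
1. the plunger knob is pulled up while the cover is still closed (value of joint plunger above 0.008 m and value of joint cover below 0.008 m), for 0.05 s.
2. the cover is fully open and the plunger has dropped into the open-position hole (value of joint cover above 0.114 m and value of joint plunger below 0.003 m), for 0.2 s.
3. the red awl, still held, has its point inside the cup and less than 40 mm above the cup's underside (horizontal distance between red_awl_point and cup below 0.031 m and z of red_awl_point in the frame of cup below 0.04 m and contact force between the fingers and red_awl above 0.5 N), for 0.05 s.
At the end, for the whole second after the job is handed in: The red awl stands released and still in the upright cup, point down, point within 31 mm of the cup's axis and under 30 mm above its underside, leaning under 40 degrees; cover open over 114 mm, plunger down in the open hole (under 3 mm); blue awl within 20 mm of its start (all of step 2 and horizontal distance between red_awl_point and cup below 0.031 m and z of red_awl_point in the frame of cup below 0.03 m and angle between red_awl_center's own z axis and vertical below 0.7 rad and angle between cup's own z axis and vertical below 0.1 rad and linear speed of each of red_awl, cup below 0.02 m/s and distance of blue_awl_center from where it was at the start of the episode below 0.02 m); the robot touches nothing.
It fails at once if the blue awl is pulled out of place (moved 30 mm) (distance of blue_awl_center from where it was at the start of the episode above 0.03 m).
It fails at once if the glue bottle, tape roll or screwdriver is disturbed (moved 30 mm) (distance of any of glue, tape, driver from where it was at the start of the episode above 0.03 m).
It fails at once if the cup is knocked over (angle between cup's own z axis and vertical above 0.5 rad).
It also fails if it takes over 59 s, if anything falls off the work surface, if the arm or the gripper's body presses on something with over 40 N, if the wrist force passes 120 N, or if a joint passes its speed limit or range.

ROBOT

A 7-joint arm with a two-finger parallel gripper is mounted at the origin on the work surface. World frame = base frame: x ahead of the robot, y to its left, z up, the work surface at z = 0. Lengths are in m, angles in degrees, forces in N, time in s.
With the tool pointing down it reaches from about 0.425 to 0.875 m from the base axis. Payload 9.9 kg.
Tool frame: the origin (TCP) lies at the centre of the arm's flange, where the gripper is bolted on; the fingertips stand 173 mm ahead of it and the grasp point (between the pads) lies 155 mm ahead of it; x points along the fingers, y is the direction in which the jaws open and shut, and the axes are right-handed (so a half turn about x gives the same grasp; the last joint's range is limited). The gripper opens to 85 mm and grips with 20 to 120 N. Pads are 22 mm wide; open, the fingers measure 114 mm over their backs; the gripper's body (76 mm by 85 mm) begins 54 mm behind the grasp point. The pads swing forward as they close: fully open they stand 13 mm farther back than shut.
Start: joints at [61.891, 32.985, 1.427, 82.34, -0.859, 64.687, -3.237], TCP at [0.267, -0.62, 0.405] pointing down, gripper open.
Joint ranges: [-157.87, 157.87], [-19.46, 123.44], [-87.15, 90], [11.01, 140.99], [-62.26, 242.26], [9.8, 113.94], [-161.44, 161.44]. Speed limits (degrees/s): [127.2, 127.2, 172.46, 172.46, 180, 180, 180].

INTERFACE

Orientations are given as [roll, pitch, yaw] about the fixed x, y, z axes, in that order (R = Rz(yaw) Ry(pitch) Rx(roll)).
In Python, from bench import * gives the robot as it stands.
- The arm moves only by the tool apply_moves, never from a script. Its argument "steps" is a list of rows, each a list of 3 entries, a list of its own where there are three numbers: the shift along the tool's x, y, z in mm, then the turn, a rotation vector about the tool's x, y, z in degrees, then the finger opening in mm, from 0 to 85.4. In form: [[[x, y, z], [ax, ay, az], jaw], ...]. A call has 1 to 20 rows; each row shifts and turns the commanded pose from where the row before left it, along the tool's axes as they then stand; what a row does not reach is not made up. A row lasts 1/8 s, in which the tool goes at most 62.5 mm and 10.7 degrees, less where a joint would pass 70% of its speed; a pose out of reach is approached as far as the arm can. A call with a gripper value outside its range is refused whole. The fingers move at their own pace and stop on an object; "grip_force" is the grip in N (left out, the last holds). Time passes only in rows, so rows that do not move let the fingers close. It gives the time, the measured TCP pose, the force and the opening at its end, in the units of the state.
- sense(): the state, without advancing time (a new reading comes with each control period).
- camera(name): name is "scene" or "top"; returns a dict with "color" (400x640x3 uint8, blue, green, red), "K" (3x3 intrinsics, pixels), "eye" and "orientation" of the camera in the world. Camera axes: x right, y up, looking along -z (the intrinsics and any distortion apply to the point x, -y, -z); pixel columns grow to the right and rows downward; lengths in m; the calibration is good to about 2 mm. A picture is of the moment at which its call begins. There is no depth.
- sign_off(): hands the job in, once; it reports no verdict.
Trained networks look in a picture, given as the dict that the camera call returned (one of the last four; its "shot" number tells which), for a name from the list of things; names that differ only in an ending like _2 or _b are one class to them, and where a whole thing is asked for, a point or a joint stands for the part that bears it (a point fixed in the world has none). Each returns a list of dicts, best first, with "p" (0 to 1); they miss things now and then, are a little off and sometimes report something else, mostly with a low value. They report only what shows in the picture. A call takes as long as a camera call. They do not tell look-alikes from the thing itself.
- look_for(picture, target): "extent" ([left, top, right, bottom] in pixels, round what is visible of it).
The state is a dict: "time": time; "joint_positions": joint angles; "qd": joint speeds; "tau": joint torques, N m; "ee_pos": TCP position; "orientation": TCP orientation; "ft_force": force on the tool from outside, world axes, zero at the start; "torque": the same for the moment, N m; "width": finger opening in m.
Only numpy, scipy, OpenCV 4.12 (cv2) and the standard library are available. Lean on these libraries where they do the work, as an engineer would, in place of code of your own. Each camera call takes 0.05 s, during which the arm holds its last target. There are 200 camera calls.

## Working session

There is one attempt and no reset: what is moved stays moved. The work goes in short steps, Python scripts to look and compute and a tool call to move; the robot and the scene stay as the last step left them, time stands still between calls to the robot, and variables do not carry over. Pictures are saved under pics/ and viewed, about 8 in all and at most 12, crops included, and the job is handed in when it is done.

Besides the shell and the picture viewer there is one more tool, called as a command line: name --argument value ..., lists and objects as JSON in quotes. apply_moves: Moves the arm, as the interface text tells. Its arguments: {"type":"object","properties":{"steps":{"type":"array"},"grip_force":{"type":"number"}},"required":["steps"]}

```bash
mkdir -p pics; ls; python3 - <<'E'
from bench import *
import cv2
s=sense();print({k:s[k] for k in('time','ee_pos','orientation','width','ft_force')})
for n in('scene','top'):
    c=camera(n);cv2.imwrite(f'pics/{n}0.png',c['color']);print(n,c['K'],c['eye'],c['orientation'],[k for k in c])
    for t in('case','cover','knob','red_awl_center','blue_awl_center','cup','glue','tape','driver'):
        print(t,[(round(d['p'],2),[round(float(v)) for v in d['extent']]) for d in look_for(c,t)][:5])
E
```

```text
pics
{'time': 0.0, 'ee_pos': array([ 0.26702996, -0.61974637,  0.40381444]), 'orientation': array([-86.84629339,  89.89998782, 116.46316812]), 'width': 0.08540172722566222, 'ft_force': array([-0.01296894,  0.10060273,  0.48524105])}
scene [[476.08254704   0.         306.44854075]
 [  0.         476.08254704 198.48290734]
 [  0.           0.           1.        ]] [1.04766389 0.58929908 1.16122326] [ 39.34994431   1.06430866 140.68375584] ['color', 'K', 'eye', 'orientation', 'shot']
case [(0.9, [239, 146, 348, 263])]
cover [(0.66, [244, 151, 316, 203])]
knob []
red_awl_center []
blue_awl_center [(0.53, [403, 285, 428, 318]), (0.22, [241, 145, 345, 262])]
cup [(0.76, [357, 228, 378, 259]), (0.7, [377, 250, 406, 283]), (0.67, [414, 227, 443, 258])]
glue [(0.56, [182, 144, 208, 190])]
tape [(0.8, [306, 309, 347, 355])]
driver [(0.84, [430, 262, 462, 298])]
top [[397.35860934   0.         313.02599699]
 [  0.         397.35860934 203.74369276]
 [  0.           0.           1.        ]] [ 0.43041511 -0.06564286  1.39033592] [  4.48689724  -0.23129708 -90.441111  ] ['color', 'K', 'eye', 'orientation', 'shot']
case [(0.79, [286, 168, 377, 234])]
cover [(0.66, [331, 177, 371, 230])]
knob [(0.44, [350, 177, 357, 186])]
red_awl_center []
blue_awl_center []
cup [(0.83, [222, 218, 243, 234]), (0.73, [220, 261, 240, 279]), (0.72, [251, 214, 271, 234]), (0.64, [188, 209, 212, 228])]
glue [(0.78, [411, 146, 437, 169])]
tape [(0.56, [217, 143, 247, 172]), (0.28, [285, 168, 377, 232])]
driver [(0.73, [202, 227, 212, 257])]
```

```bash
python3 - <<'E'
import cv2,numpy as np
a=cv2.imread('pics/top0.png')[120:300,170:450];b=cv2.imread('pics/scene0.png')[120:370,160:480]
cv2.imwrite('pics/t0c.png',cv2.resize(a,None,fx=2.8,fy=2.8,interpolation=cv2.INTER_CUBIC))
cv2.imwrite('pics/s0c.png',cv2.resize(b,None,fx=2.4,fy=2.4,interpolation=cv2.INTER_CUBIC))
E
```

```text
(no output)
```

View pics/t0c.png

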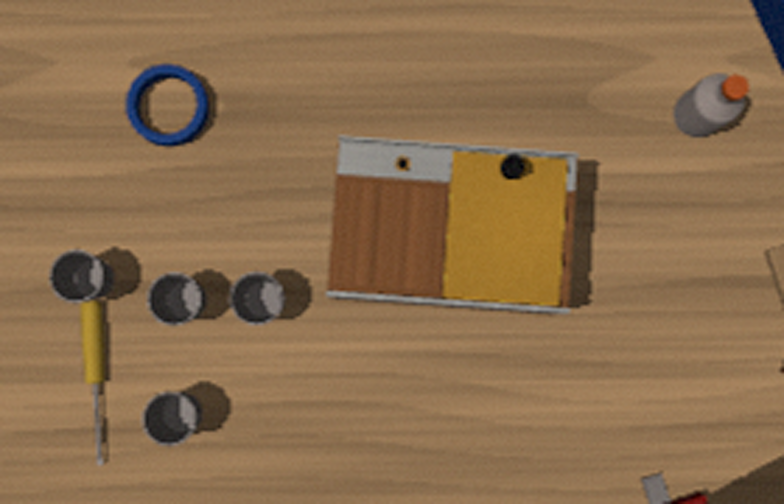

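View pics/s0c.png

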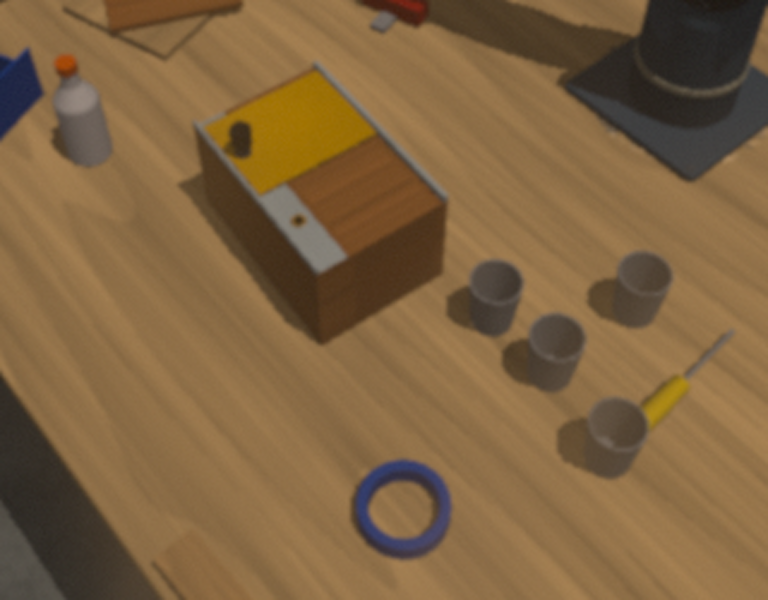

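The top view shows the case in the middle (knob at 512,166 and hole at 402,162 in the crop), and four cups at left. The far one is probably at crop (78,276), touching the driver in the picture. Now I'll compute positions.

```bash
cat > h.py <<'E'
import numpy as np
from scipy.spatial.transform import Rotation as R
from scipy.optimize import least_squares
def ray(c,u,v):
    K=np.array(c['K']);p=np.linalg.inv(K)@[u,v,1]
    return R.from_euler('xyz',c['orientation'],degrees=True).apply([p[0],-p[1],-p[2]])
def at(c,u,v,z):
    e=np.array(c['eye']);d=ray(c,u,v);return e+d*(z-e[2])/d[2]
def proj(c,P):
    q=R.from_euler('xyz',c['orientation'],degrees=True).inv().apply(np.atleast_2d(P)-np.array(c['eye']))
    x=np.c_[q[:,0]/-q[:,2],-q[:,1]/-q[:,2],np.ones(len(q))]@np.array(c['K']).T
    return x[:,:2]
E
python3 - <<'E'
from bench import *
from h import *
T=camera('top');S=camera('scene')
t=lambda u,v:(170+u/2.8,120+v/2.8); s=lambda u,v:(160+u/2.4,120+v/2.4)
pr=[]
# case pts (x,y,z) : top px / scene px
L=[((.065,-.059,.193),T,t(512,164)),((.065,.061,.145),T,t(402,163)),((.065,.061,.145),S,s(299,220)),((.065,-.059,.181),S,s(240,140)),
((.09,.135,.155),T,t(340,138)),((.09,-.135,.155),T,t(577,155)),((-.09,.135,.155),T,t(328,295)),((-.09,-.135,.155),T,t(570,312)),
((.09,.135,.0),S,s(322,341)),((-.09,.135,.155),S,s(445,197)),((-.09,-.135,.155),S,s(317,65)),((.09,-.135,.155),S,s(197,125))]
def f(p):
    o=[]
    for P,c,px in L:
        W=R.from_euler('z',p[2]).apply(P)+[p[0],p[1],0];o+=list(proj(c,W)[0]-px)
    return o
r=least_squares(f,[.44,-.1,0],loss='soft_l1');print('case',r.x[:2],np.degrees(r.x[2]));print(np.round(np.array(f(r.x)).reshape(-1,2),1).tolist())
for n,P in dict(knob=(.065,-.059,.181),hole=(.065,.061,.145),s1=(-.0175,-.085,.1),s2=(-.0175,-.032,.1)).items(): print(n,R.from_euler('z',r.x[2]).apply(P)+[*r.x[:2],0])
for a,b in (((78,276),(617,425)),((176,299),(557,338)),((258,298),(495,284)),((172,418),(643,275))):
    p=at(T,*t(*a),.08);q=at(S,*s(*b),.08);print('cup',p,q,np.hypot(*p[:2]))
print('drv',at(T,*t(92,342),.015),at(T,*t(100,460),.01),'tape',at(T,*t(168,105),.03),'glue',at(T,*t(735,87),.17))
E
```

```text
case [ 0.53889073 -0.12794921] -4.512262815052987
[[-0.3, 0.4], [-0.5, 0.2], [-0.5, -0.5], [-0.2, -2.9], [-1.3, -0.9], [-0.1, -0.9], [-1.4, 0.3], [-1.0, 0.4], [-0.4, 1.2], [1.0, -2.0], [-0.6, -3.3], [-2.5, -2.7]]
knob [ 0.59904759 -0.19188005  0.181     ]
hole [ 0.60848828 -0.07225199  0.145     ]
s1 [ 0.51475781 -0.21130898  0.1       ]
s2 [ 0.51892745 -0.15847326  0.1       ]
cup [0.48700183 0.30804293 0.08      ] [0.49201593 0.31556774 0.08      ] 0.5762475419237807
cup [0.45910164 0.19262157 0.08      ] [0.46347549 0.20145008 0.08      ] 0.49787285751163596
cup [0.45954194 0.09632248 0.08      ] [0.46563473 0.10565962 0.08      ] 0.46952828698492893
cup [0.3206579  0.19616124 0.08      ] [0.3275066  0.20546718 0.08      ] 0.3758998796996061
drv [0.40852563 0.30817785 0.015     ] [0.26460462 0.2977511  0.01      ] tape [0.69985571 0.21429527 0.03      ] glue [ 0.68805673 -0.4449438   0.17      ]
```

```bash
cat >> h.py <<'E'
def plan(s,P,ydir,gz):
    """grasp point target P(xy), gz; tool x down, y along ydir (deg, mod 180). prints options"""
    Rc=R.from_euler('xyz',s['orientation'],degrees=True)
    for k in (0,180):
        a=np.radians(ydir+k);y=np.array([np.cos(a),np.sin(a),0]);x=np.array([0,0,-1.])
        Rt=R.from_matrix(np.c_[x,y,np.cross(x,y)])
        d=np.array([P[0],P[1],gz+.155])-s['ee_pos']
        print(k,'rotvec',np.round((Rc.inv()*Rt).as_rotvec(degrees=True),2),'shift now-axes',np.round(Rc.inv().apply(d)*1000,1),'shift after turn',np.round(Rt.inv().apply(d)*1000,1))
E
python3 - <<'E'
from bench import *
from h import *
s=sense();print(R.from_euler('xyz',s['orientation'],degrees=True).as_matrix().round(3))
plan(s,(.599,-.192),85.5,.25)
E
```

```text
[[ 0.     0.396 -0.918]
 [-0.    -0.918 -0.396]
 [-1.     0.     0.   ]]
0 rotvec [-152.19    0.      0.  ] shift now-axes [-3.000e-01 -2.617e+02 -4.741e+02] shift after turn [-3.000e-01  4.527e+02  2.973e+02]
180 rotvec [27.81  0.   -0.  ] shift now-axes [-3.000e-01 -2.617e+02 -4.741e+02] shift after turn [-3.000e-01 -4.527e+02 -2.973e+02]
```

apply_moves --steps '[[[0, 0, 0], [9.27, 0, 0], 60], [[0, 0, 0], [9.27, 0, 0], 60], [[0, 0, 0], [9.27, 0, 0], 60], [[0, -30.2, -19.8], [0, 0, 0], 60], [[0, -30.2, -19.8], [0, 0, 0], 60], [[0, -30.2, -19.8], [0, 0, 0], 60], [[0, -30.2, -19.8], [0, 0, 0], 60], [[0, -30.2, -19.8], [0, 0, 0], 60], [[0, -30.2, -19.8], [0, 0, 0], 60], [[0, -30.2, -19.8], [0, 0, 0], 60], [[0, -30.2, -19.8], [0, 0, 0], 60], [[0, -30.2, -19.8], [0, 0, 0], 60], [[0, -30.2, -19.8], [0, 0, 0], 60], [[0, -30.2, -19.8], [0, 0, 0], 60], [[0, -30.2, -19.8], [0, 0, 0], 60], [[0, -30.2, -19.8], [0, 0, 0], 60], [[0, -30.2, -19.8], [0, 0, 0], 60], [[0, -30.2, -19.8], [0, 0, 0], 60], [[0, 0, 0], [0, 0, 0], 60]]'

```text
time: 3.48
ee_pos: [0.6005, -0.1882, 0.4044]
orientation: [-104.7, 89.9, 71.1]
ft_force: [-0.7, -0.9, -0.8]
width: 0.0598
```

```bash
python3 - <<'E'
from bench import *
from h import *
import cv2
s=sense();print(s['time'],s['joint_positions'])
plan(s,(.599,-.192),85.5,.183)
c=camera('scene');a=c['color'];print(proj(c,[.599,-.192,.181]),proj(c,s['ee_pos']-[0,0,.155]))
cv2.imwrite('pics/s1.png',cv2.resize(a[80:280,180:400],None,fx=3,fy=3,interpolation=cv2.INTER_CUBIC))
E
```

```text
3.475 [  9.43336352  29.14462124   6.00240576  89.9344259   -3.46298584
  61.09079055 -77.84568958]
0 rotvec [-1.797e+02 -1.700e-01 -4.000e-02] shift now-axes [66.4  4.   1.3] shift after turn [66.4 -3.9 -1.2]
180 rotvec [ 0.3  -0.03  0.11] shift now-axes [66.4  4.   1.3] shift after turn [66.4  3.9  1.2]
[[259.79877607 175.42633357]] [[257.74866123 159.27956525]]
```

View pics/s1.png

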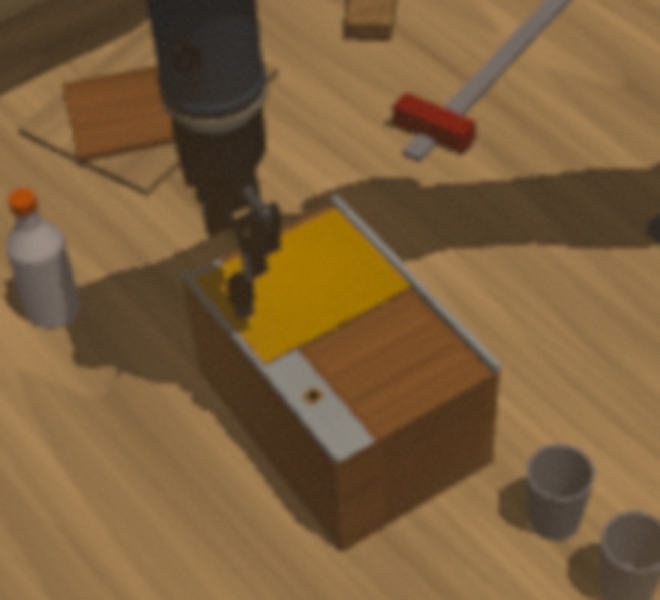

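The knob lies just under the open jaws (about 236,295 in the crop), so I'll go down and grip it.

apply_moves --steps '[[[0, 4, 1], [0.3, 0, 0], 60], [[12, 0, 0], [0, 0, 0], 60], [[12, 0, 0], [0, 0, 0], 60], [[12, 0, 0], [0, 0, 0], 60], [[12, 0, 0], [0, 0, 0], 60], [[12, 0, 0], [0, 0, 0], 60], [[9, 0, 0], [0, 0, 0], 60], [[0, 0, 0], [0, 0, 0], 60], [[0, 0, 0], [0, 0, 0], 20], [[0, 0, 0], [0, 0, 0], 20], [[0, 0, 0], [0, 0, 0], 20], [[0, 0, 0], [0, 0, 0], 20], [[0, 0, 0], [0, 0, 0], 20]]' --grip_force 50

```text
time: 5.15
ee_pos: [0.5979, -0.1934, 0.3368]
orientation: [-110.4, 89.8, 64.9]
ft_force: [-2.1, 7.8, 6.2]
width: 0.0248
```

apply_moves --steps '[[[-4, 0, 0], [0, 0, 0], 20], [[-4, 0, 0], [0, 0, 0], 20], [[-4, 0, 0], [0, 0, 0], 20], [[0, 0, 0], [0, 0, 0], 20], [[0, 0, 0], [0, 0, 0], 20]]'

```text
time: 5.78
ee_pos: [0.5979, -0.1934, 0.3471]
orientation: [-81.9, 89.8, 93.4]
ft_force: [3.6, 6.6, -8.3]
width: 0.0244
```

```bash
python3 - <<'E'
from bench import *
from h import *
import cv2
s=sense();print(s['ee_pos'],s['ft_force'],s['width'])
M=R.from_euler('xyz',s['orientation'],degrees=True).as_matrix();print(M.round(3))
a=np.radians(85.49);print(M.T@[np.cos(a)*120,np.sin(a)*120,0])
c=camera('scene')
cv2.imwrite('pics/s2.png',cv2.resize(c['color'][110:250,210:350],None,fx=4,fy=4,interpolation=cv2.INTER_CUBIC))
E
```

```text
[ 0.59791363 -0.19341788  0.34706769] [ 3.55523388  6.64468773 -8.32555297] 0.024377552857803714
[[-0.    -0.082 -0.997]
 [ 0.003 -0.997  0.082]
 [-1.    -0.003  0.   ]]
[   0.33789312 -119.99901405    0.34993731]
```

View pics/s2.png

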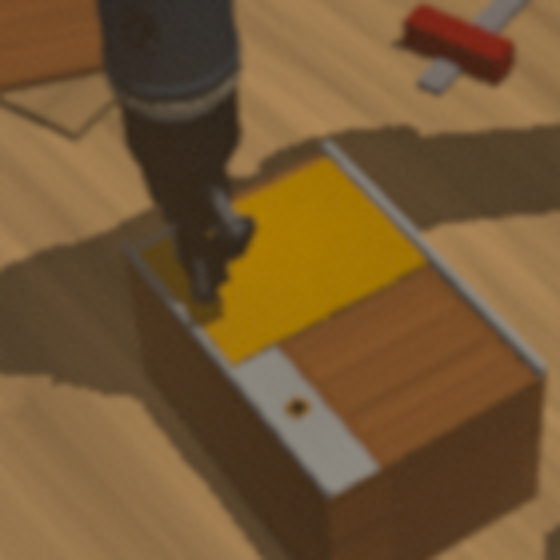

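The knob is gripped and has moved up about 10 mm with about 8 N of spring load. I'll lift it a little more and slide.

apply_moves --steps '[[[-2, 0, 0], [0, 0, 0], 20], [[0, 0, 0], [0, 0, 0], 20], [[0, -10, 0], [0, 0, 0], 20], [[0, -10, 0], [0, 0, 0], 20], [[0, -10, 0], [0, 0, 0], 20], [[0, -10, 0], [0, 0, 0], 20]]'

```text
time: 6.58
ee_pos: [0.6009, -0.155, 0.3497]
orientation: [150.7, 90.0, -34.1]
ft_force: [3.4, -2.9, -9.1]
width: 0.0246
```

Sliding freely with low forces.

apply_moves --steps '[[[0, -10, 0], [0, 0, 0], 20], [[0, -10, 0], [0, 0, 0], 20], [[0, -10, 0], [0, 0, 0], 20], [[0, -10, 0], [0, 0, 0], 20], [[0, -10, 0], [0, 0, 0], 20], [[0, -10, 0], [0, 0, 0], 20], [[0, -10, 0], [0, 0, 0], 20], [[0, -8, 0], [0, 0, 0], 20], [[0, -5, 0], [0, 0, 0], 20], [[0, 0, 0], [0, 0, 0], 20], [[0, 0, 0], [0, 0, 0], 20]]'

```text
time: 7.95
ee_pos: [0.6076, -0.0727, 0.3496]
orientation: [-50.9, 90.0, 124.3]
ft_force: [3.0, -0.2, -9.8]
width: 0.0247
```

apply_moves --steps '[[[0, -2, 0], [0, 0, 0], 20], [[0, -2, 0], [0, 0, 0], 20], [[0, 0, 0], [0, 0, 0], 20]]'

```text
time: 8.32
ee_pos: [0.6077, -0.0717, 0.3497]
orientation: [88.8, 89.8, -96.1]
ft_force: [2.0, -10.8, -8.4]
width: 0.0244
```

The cover is at its end stop (−10.8 N along y). I'll lower the knob, keep a slight push, then open.

apply_moves --steps '[[[4, 1, 0], [0, 0, 0], 20], [[4, 0, 0], [0, 0, 0], 20], [[4, 0, 0], [0, 0, 0], 20], [[2, 0, 0], [0, 0, 0], 20], [[0, 0, 0], [0, 0, 0], 20]]'

```text
time: 8.95
ee_pos: [0.6076, -0.072, 0.3369]
orientation: [107.9, 89.9, -77.1]
ft_force: [-1.5, -7.7, 1.7]
width: 0.0243
```

apply_moves --steps '[[[0, 0, 0], [0, 0, 0], 60], [[0, 0, 0], [0, 0, 0], 60], [[0, 0, 0], [0, 0, 0], 60], [[-10, 0, 0], [0, 0, 0], 60], [[-20, 0, 0], [0, 0, 0], 60], [[-30, 0, 0], [0, 0, 0], 60], [[-30, 0, 0], [0, 0, 0], 60], [[-30, -24, 20], [0, 0, 0], 60], [[0, -24, 20], [0, 0, 0], 60], [[0, -24, 20], [0, 0, 0], 60], [[0, -24, 20], [0, 0, 0], 60], [[0, -24, 20], [0, 0, 0], 60], [[0, 0, 0], [0, 0, 0], 60]]'

```text
time: 10.58
ee_pos: [0.5173, 0.0601, 0.4566]
orientation: [-104.4, 89.9, 71.0]
ft_force: [-0.5, -0.2, 0.7]
width: 0.06
```

```bash
python3 - <<'E'
from bench import *
from h import *
import cv2
s=sense();print(s['time'],s['ee_pos'],s['ft_force'],s['width'])
ims=[]
for n,(r,q) in dict(top=((150,250),(180,390)),scene=((130,330),(230,440))).items():
    c=camera(n);cv2.imwrite(f'pics/{n}3.png',c['color'])
    for t in('red_awl_center','blue_awl_center','knob','cup'):
        print(n,t,[(round(d['p'],2),[round(float(v),1) for v in d['extent']]) for d in look_for(c,t)][:5])
    print(proj(c,[[.515,-.211,.137],[.519,-.158,.137],[.608,-.072,.193],[.608,-.072,.169],[.488,.308,.08]]).round(1).tolist())
    ims.append(cv2.resize(c['color'][r[0]:r[1],q[0]:q[1]],(630,round(630*(r[1]-r[0])/(q[1]-q[0]))),interpolation=cv2.INTER_CUBIC))
cv2.imwrite('pics/t3c.png',ims[0]);cv2.imwrite('pics/s3c.png',ims[1])
E
```

```text
10.575 [0.51731136 0.06006918 0.45660053] [-0.48982182 -0.21384406  0.74425708] 0.059999382788133285
top red_awl_center [(0.51, [337.4, 202.7, 344.5, 210.9])]
top blue_awl_center [(0.48, [351.4, 202.3, 362.4, 212.7])]
top knob []
top cup [(0.75, [189.5, 208.2, 210.9, 229.7])]
[[357.2, 207.7], [340.4, 206.6], [313.1, 176.3], [313.0, 177.4], [197.9, 218.3]]
scene red_awl_center [(0.56, [288.0, 175.6, 293.0, 184.1])]
scene blue_awl_center [(0.47, [281.0, 166.3, 289.6, 189.4])]
scene knob [(0.49, [281.1, 198.1, 287.7, 211.5])]
scene cup [(0.98, [401.8, 285.3, 429.8, 320.3]), (0.96, [414.7, 224.9, 440.2, 256.8]), (0.94, [356.5, 227.2, 380.8, 261.4]), (0.58, [381.1, 250.1, 403.7, 281.1])]
[[280.6, 168.1], [290.7, 179.0], [283.3, 199.9], [283.8, 205.6], [415.9, 294.1]]
```

View pics/t3c.png

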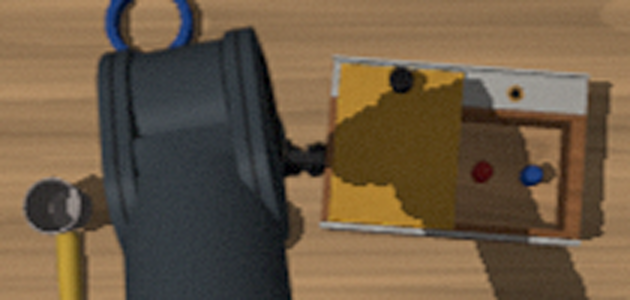

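View pics/s3c.png

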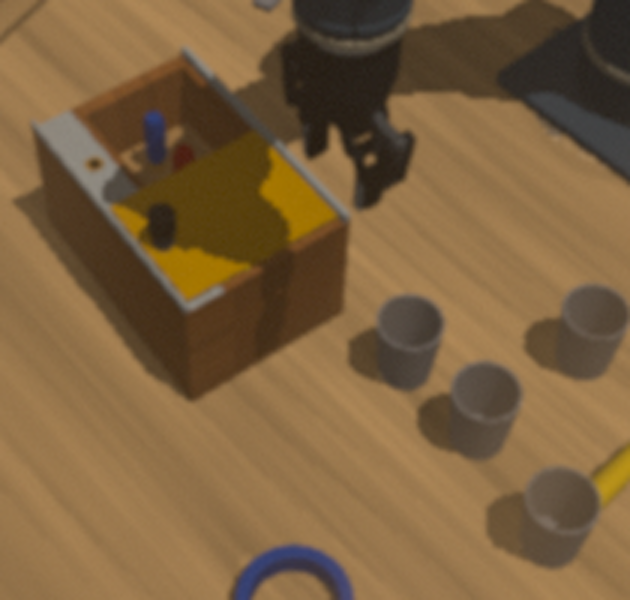

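Red is in the y −32 seat: top crop (482,171) is px (340.7,207), prediction (340.4,206.6). The cover is open and the knob sits over the hole position. I'll turn the jaws along case x and go above red.

apply_moves --steps '[[[0, 0, 0], [-10, 0, 0], 48], [[0, 0, 0], [-10, 0, 0], 48], [[0, 0, 0], [-10, 0, 0], 48], [[0, 0, 0], [-10, 0, 0], 48], [[0, 0, 0], [-10, 0, 0], 48], [[0, 0, 0], [-10, 0, 0], 48], [[0, 0, 0], [-10, 0, 0], 48], [[0, 0, 0], [-10, 0, 0], 48], [[0, 0, 0], [-10, 0, 0], 48], [[0, 2.4, 27.3], [0, 0, 0], 48], [[0, 2.4, 27.3], [0, 0, 0], 48], [[0, 2.4, 27.3], [0, 0, 0], 48], [[0, 2.4, 27.3], [0, 0, 0], 48], [[0, 2.4, 27.3], [0, 0, 0], 48], [[0, 2.4, 27.3], [0, 0, 0], 48], [[0, 2.4, 27.3], [0, 0, 0], 48], [[0, 2.4, 27.3], [0, 0, 0], 48], [[0, 0, 0], [0, 0, 0], 48], [[0, 0, 0], [0, 0, 0], 48]]'

```text
time: 13.45
ee_pos: [0.5193, -0.1607, 0.4556]
orientation: [-154.9, 90.0, 110.3]
ft_force: [-0.4, 0.2, -0.6]
width: 0.0485
```

```bash
python3 - <<'E'
from bench import *
from h import *
import cv2
s=sense();print(s['time'],s['joint_positions'].round(1),s['ee_pos'])
plan(s,(.519,-.159),-4.5,.112)
c=camera('top');S=camera('scene')
for n,k in(('top',c),('scene',S)):
    print(n,[(round(d['p'],2),[round(float(v),1) for v in d['extent']]) for d in look_for(k,'cup')][:5])
E
```

```text
13.45 [18.8 19.3 -9.1 97.6  3.3 63.3  3.9] [ 0.51927535 -0.1607284   0.45557091]
0 rotvec [-0.29 -0.04  0.02] shift now-axes [188.6  -0.4  -1.6] shift after turn [188.6  -0.4  -1.7]
180 rotvec [1.7971e+02 3.0000e-02 6.0000e-02] shift now-axes [188.6  -0.4  -1.6] shift after turn [188.6   0.4   1.7]
top [(0.79, [221.0, 261.3, 241.0, 282.0]), (0.75, [190.3, 212.7, 211.0, 226.6]), (0.59, [222.8, 216.7, 245.1, 236.0]), (0.5, [254.4, 215.2, 270.2, 235.1])]
scene [(0.97, [415.6, 225.3, 440.5, 256.0]), (0.69, [405.1, 285.3, 428.9, 320.6]), (0.68, [378.4, 249.4, 404.8, 281.5])]
```

apply_moves --steps '[[[15, 0, -1.6], [0, 0, 0], 48], [[20, 0, 0], [0, 0, 0], 48], [[20, 0, 0], [0, 0, 0], 48], [[20, 0, 0], [0, 0, 0], 48], [[20, 0, 0], [0, 0, 0], 48], [[20, 0, 0], [0, 0, 0], 48], [[15, 0, 0], [0, 0, 0], 48], [[15, 0, 0], [0, 0, 0], 48], [[15, 0, 0], [0, 0, 0], 48], [[10, 0, 0], [0, 0, 0], 48], [[10, 0, 0], [0, 0, 0], 48], [[6, 0, 0], [0, 0, 0], 48], [[0, 0, 0], [0, 0, 0], 48], [[0, 0, 0], [0, 0, 0], 15], [[0, 0, 0], [0, 0, 0], 15], [[0, 0, 0], [0, 0, 0], 15], [[0, 0, 0], [0, 0, 0], 15], [[0, 0, 0], [0, 0, 0], 15]]' --grip_force 40

```text
time: 15.9
ee_pos: [0.5195, -0.1597, 0.2701]
orientation: [82.0, 90.0, -12.8]
ft_force: [-0.3, -0.4, 5.9]
width: 0.0209
```

Red is gripped (20.9 mm). Lifting.

apply_moves --steps '[[[-10, 0, 0], [0, 0, 0], 15], [[-15, 0, 0], [0, 0, 0], 15], [[-20, 0, 0], [0, 0, 0], 15], [[-20, 0, 0], [0, 0, 0], 15], [[-20, 0, 0], [0, 0, 0], 15], [[-20, 0, 0], [0, 0, 0], 15], [[-20, 0, 0], [0, 0, 0], 15], [[-20, 0, 0], [0, 0, 0], 15], [[-20, 0, 0], [0, 0, 0], 15], [[-20, 0, 0], [0, 0, 0], 15], [[-5, 0, 0], [0, 0, 0], 15], [[0, 0, 0], [0, 0, 0], 15]]'

```text
time: 17.4
ee_pos: [0.5191, -0.1596, 0.4599]
orientation: [85.1, 90.0, -9.7]
ft_force: [0.5, -0.4, -1.0]
width: 0.0208
```

```bash
python3 - <<'E'
from bench import *
from h import *
import cv2
s=sense();print(s['time'],s['ee_pos'],s['width'])
plan(s,(.488,.311),-4.5,.3)
S=camera('scene');e=s['ee_pos']
print(proj(S,[[e[0],e[1],.192],[e[0],e[1],.315]]),[(d['p'],d['extent']) for d in look_for(S,'red_awl_center')],look_for(S,'blue_awl_center')[:2])
cv2.imwrite('pics/s4.png',cv2.resize(S['color'][80:340,200:460],None,fx=2.3,fy=2.3,interpolation=cv2.INTER_CUBIC))
E
```

```text
17.4 [ 0.51913051 -0.1596058   0.45993017] 0.020781926867388043
0 rotvec [-0.3   0.   -0.02] shift now-axes [   4.9  -70.4 -466.3] shift after turn [   4.9  -68.  -466.7]
180 rotvec [ 1.797e+02 -3.000e-02 -0.000e+00] shift now-axes [   4.9  -70.4 -466.3] shift after turn [  4.9  68.  466.7]
[[289.41464543 165.62553403]
 [287.22210151 133.03408349]] [(0.49, [285.6, 128.0, 291.6, 160.9]), (0.42, [266.4, 171.8, 343.0, 229.2])] [{'extent': [277.8, 165.8, 289.5, 190.2], 'p': 0.46}]
```

View pics/s4.png

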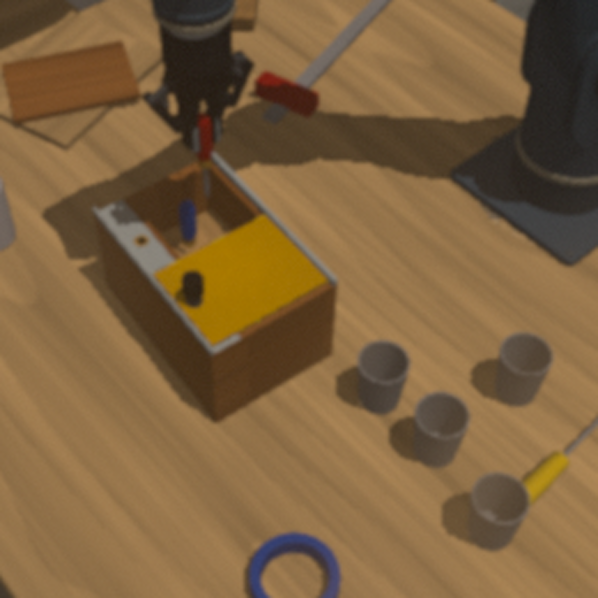

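apply_moves --steps '[[[0, -5, -20], [0, 0, 0], 15], [[0, -5, -33], [0, 0, 0], 15], [[0, -5, -33], [0, 0, 0], 15], [[0, -5, -33], [0, 0, 0], 15], [[0, -5, -33], [0, 0, 0], 15], [[0, -5, -33], [0, 0, 0], 15], [[0, -5, -33], [0, 0, 0], 15], [[0, -5, -33], [0, 0, 0], 15], [[0, -5, -33], [0, 0, 0], 15], [[0, -5, -33], [0, 0, 0], 15], [[0, -5, -33], [0, 0, 0], 15], [[0, -5, -33], [0, 0, 0], 15], [[0, -5, -33], [0, 0, 0], 15], [[0, -4, -33], [0, 0, 0], 15], [[0, 0, -18], [0, 0, 0], 15], [[0, 0, 0], [0, 0, 0], 15], [[0, 0, 0], [0, 0, 0], 15]]'

```text
time: 19.68
ee_pos: [0.4899, 0.3102, 0.4595]
orientation: [-2.7, 89.9, -97.5]
ft_force: [-0.1, -0.4, -1.8]
width: 0.0203
```

```bash
python3 - <<'E'
from bench import *
from h import *
import cv2
s=sense();print(s['time'],s['joint_positions'].round(1),s['ee_pos'],s['width'])
plan(s,(.489,.310),-4.5,.13)
S=camera('scene');e=s['ee_pos']
o=np.array([340,190]);f=4
im=cv2.resize(S['color'][190:340,340:490],None,fx=f,fy=f,interpolation=cv2.INTER_CUBIC)
th=np.linspace(0,2*np.pi,60)
for z,col in((.08,(0,255,0)),(0,(255,255,0))):
    P=np.c_[.489+.032*np.cos(th),.31+.032*np.sin(th),0*th+z];cv2.polylines(im,[((proj(S,P)-o+.5)*f).astype(int)],True,col,1)
print((proj(S,[e[0],e[1],.197])-o)*f)
cv2.imwrite('pics/s5.png',im)
E
```

```text
19.675 [-24.5  22.9 -18.6  91.9   7.9  66.5 -49.7] [0.4899263  0.31022556 0.45952516] 0.020267307133584014
0 rotvec [-0.38  0.07  0.  ] shift now-axes [ 1.745e+02 -9.000e-01  1.000e-01] shift after turn [174.5  -0.9   0.3]
180 rotvec [ 1.7962e+02  1.0000e-02 -1.1000e-01] shift now-axes [ 1.745e+02 -9.000e-01  1.000e-01] shift after turn [174.5   0.9  -0.3]
[[336.42929739 324.10644206]]
```

View pics/s5.png

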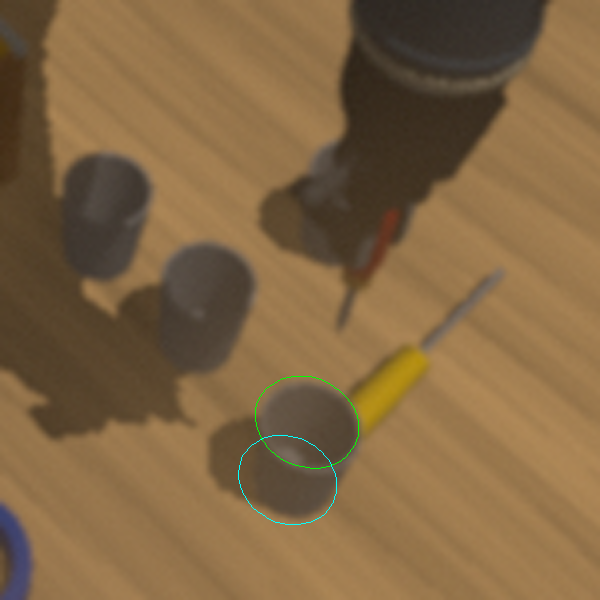

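The camera bias on tip and cup is the same (about +4,+5 crop px), so the tip is centred over the cup. Lowering.

apply_moves --steps '[[[20, 0, 0], [0, 0, 0], 15], [[25, 0, 0], [0, 0, 0], 15], [[25, 0, 0], [0, 0, 0], 15], [[20, 0, 0], [0, 0, 0], 15], [[15, 0, 0], [0, 0, 0], 15], [[15, 0, 0], [0, 0, 0], 15], [[15, 0, 0], [0, 0, 0], 15], [[15, 0, 0], [0, 0, 0], 15], [[12, 0, 0], [0, 0, 0], 15], [[10, 0, 0], [0, 0, 0], 15], [[8, 0, 0], [0, 0, 0], 15], [[5, 0, 0], [0, 0, 0], 15], [[0, 0, 0], [0, 0, 0], 15], [[0, 0, 0], [0, 0, 0], 15]]'

```text
time: 21.48
ee_pos: [0.4898, 0.3116, 0.275]
orientation: [132.3, 90.0, 37.5]
ft_force: [-0.3, -0.4, -1.0]
width: 0.0212
```

```bash
python3 - <<'E'
from bench import *
from h import *
import cv2
s=sense();print(s['time'],s['ee_pos'],s['ft_force'],s['width'])
S=camera('scene');T=camera('top')
im=np.hstack([cv2.resize(S['color'][230:330,370:470],(390,390),interpolation=cv2.INTER_CUBIC),cv2.resize(T['color'][170:270,150:250],(390,390),interpolation=cv2.INTER_CUBIC)])
cv2.imwrite('pics/s6.png',im)
E
```

```text
21.475 [0.48980173 0.31155798 0.27504179] [-0.29698557 -0.36212799 -0.95158178] 0.02116818781680014
```

View pics/s6.png

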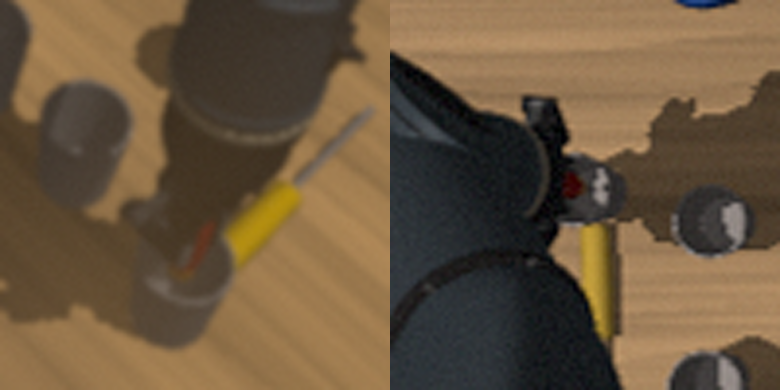

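The awl is inside the cup, upright. I'll lower it the last few mm and release.

apply_moves --steps '[[[3, 0, 0], [0, 0, 0], 15], [[3, 0, 0], [0, 0, 0], 15], [[0, 0, 0], [0, 0, 0], 15], [[0, 0, 0], [0, 0, 0], 15]]'

```text
time: 22.08
ee_pos: [0.4897, 0.3115, 0.2687]
orientation: [-69.2, 90.0, -164.0]
ft_force: [-0.5, -0.5, -0.9]
width: 0.021
```

apply_moves --steps '[[[0, 0, 0], [0, 0, 0], 30], [[0, 0, 0], [0, 0, 0], 45], [[0, 0, 0], [0, 0, 0], 65], [[0, 0, 0], [0, 0, 0], 75], [[0, 0, 0], [0, 0, 0], 75], [[-5, 0, 0], [0, 0, 0], 75], [[-10, 0, 0], [0, 0, 0], 75], [[-15, 0, 0], [0, 0, 0], 75], [[-25, 0, 0], [0, 0, 0], 75], [[-30, 0, 0], [0, 0, 0], 75], [[-30, 0, 0], [0, 0, 0], 75], [[-30, 0, 0], [0, 0, 0], 75], [[-30, 0, 30], [0, 0, 0], 75], [[0, 0, 50], [0, 0, 0], 75], [[0, 0, 50], [0, 0, 0], 75], [[0, 0, 50], [0, 0, 0], 75], [[0, 0, 50], [0, 0, 0], 75], [[0, 0, 0], [0, 0, 0], 75]]'

```text
time: 24.32
ee_pos: [0.47, 0.0785, 0.4448]
orientation: [39.3, 89.9, -55.9]
ft_force: [0.2, 0.6, -0.2]
width: 0.0749
```

```bash
python3 - <<'E'
from bench import *
from h import *
import cv2
s=sense();print(s['time'],s['ee_pos'],s['ft_force'],s['width'])
S=camera('scene');T=camera('top')
im=np.hstack([cv2.resize(S['color'][150:330,250:430],(390,390),interpolation=cv2.INTER_CUBIC),cv2.resize(T['color'][150:280,170:300],(390,390),interpolation=cv2.INTER_CUBIC)])
cv2.imwrite('pics/s7.png',im)
for n,c in(('T',T),('S',S)):
  for t in('cup','knob','red_awl_center','blue_awl_center'): print(n,t,[(round(d['p'],2),[round(float(v)) for v in d['extent']]) for d in look_for(c,t)][:4])
E
```

```text
24.325 [0.46998796 0.07847249 0.44484382] [ 0.23541582  0.57089282 -0.19791558] 0.07493112724531827
T cup [(0.45, [190, 213, 205, 224]), (0.24, [410, 144, 440, 169])]
T knob []
T red_awl_center [(0.63, [189, 204, 201, 221])]
T blue_awl_center [(0.58, [354, 204, 363, 214])]
S cup [(0.79, [358, 228, 379, 259]), (0.74, [416, 226, 443, 257]), (0.7, [380, 250, 406, 283]), (0.57, [181, 145, 208, 191])]
S knob [(0.52, [280, 202, 288, 209]), (0.3, [239, 144, 348, 264])]
S red_awl_center []
S blue_awl_center [(0.42, [279, 168, 291, 187])]
```

View pics/s7.png

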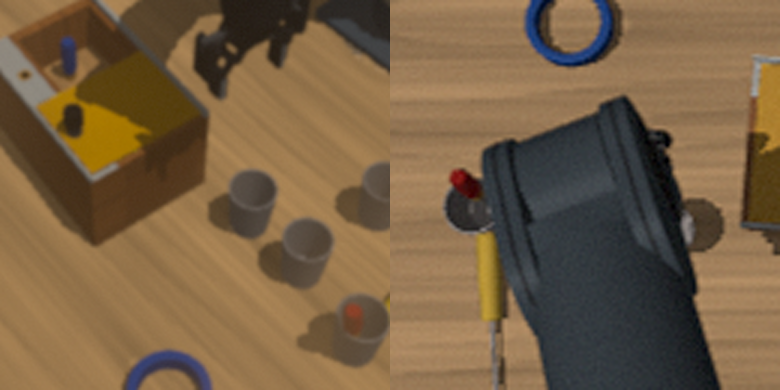

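The awl stands released in the upright cup, leaning on the far rim (left panel 353,320; right panel 460,182). Blue is in its seat, the cover is open and the gripper is clear. I'll hand in.

```bash
python3 - <<'E'
from bench import *
from h import *
T=camera('top');p=at(T,193.3,209.3,.125);print(p, 'lean if point on axis/far wall', np.degrees(np.arcsin(np.hypot(*(p[:2]-[.489,.31]))/.13)),np.degrees(np.arcsin((.026+np.hypot(*(p[:2]-[.489,.31])))/.13)))
print(sign_off())
E
```

```text
[0.51472242 0.31015684 0.125     ] lean if point on axis/far wall 11.412340013986377 23.44499311319248
the job is handed in; nothing more can be done
None
```

I pulled the knob up with the cover closed, slid the cover to its end stop and let the plunger drop. I then took the red awl from the y −32 seat and lowered it into the cup farthest from the base. I let go with the point only about 1–2 mm above the cup's floor, and handed in at about 24.5 s of the 59 s allowed.

What my last checks showed:
- **Red awl:** it stands in the upright cup, leaning on the rim at an estimated 11–23° (the limit is 40°). I did not take a second picture to confirm it was still.
- **Cover and plunger:** the cover is open and the knob is over the open hole. I judged the drop indirectly: the gripper returned to its starting height (0.337 m) with the spring load gone. I never measured the plunger itself.
- **Blue awl and bystanders:** the blue awl is in its seat. Tape and screwdriver looked undisturbed. The glue bottle was not checked after the work, but the arm's path stayed well clear of it.
- **Gripper:** it is clear of everything.

The scene camera disagreed with the top camera by about 5–10 mm on the cups. The same small offset showed on the awl's tip and the cup, so it cancelled out. The networks missed the knob in the last top view and the red awl in the last scene view, but each was found in the other camera.

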